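# Stow the glasses case between tyre lever and patch tin, shut the flap and fasten it

## Task

Put the blue glasses case away in the open compartment of the oak shelf: lay it flat on the compartment's floor about midway between the tyre lever and the patch tin and parallel to them, with at least 30 mm free on both sides so that fingers can lift it out again, and without shifting those two. Then shut the flap and turn the latch handle until it rides over its ramp and drops fully into the low notch, without forcing it any further; leave the glass bowl where it stands.

Things in the scene. Friction and masses are not known exactly. Their poses are not given: they have to be found in the camera images.
- shelf: Fixed oak box shelf, 675 mm long (its y), 270 mm deep (its x); the -x side, with five hooks and two hanging keys, faces the robot. Top 130 mm above the console top. Origin on the console top, below the compartment's centre, midway in depth. Solid from y = 105 to 510 mm: case and bowl start there. A low white rail stands behind its +x edge.
- compartment_floor (a point): Centre of the compartment's floor, 76 mm above the shelf's origin. The compartment is open above, 220 mm (shelf x) by 200 mm (shelf y) inside, 54 mm deep below the shelf top, 42 mm below the underside of the shut flap. The thickness of the open flap takes 8 mm of the mouth at the hinge (-y) end, so lower a long thing near the centre in y.
- case: Closed hard glasses case, dark blue, 46 mm wide (its x), 150 mm long (its y), 30 mm high, about 60 to 130 g. Origin at the centre of its underside, z up. Either way round is the same. It starts on the solid part of the shelf, roughly across it.
- tyre_lever: Grey plastic tyre lever lying flat in the compartment along the shelf's y, 20 mm wide (its x), about 120 mm long (its y), 8 mm high, 30 g. Origin at the centre of its underside. It lies near the front (-x) or the rear (+x) wall.
- patch_tin: Green puncture-patch tin with a yellow panel, lying flat in the compartment along the shelf's y, 40 mm wide (its x), 75 mm long (its y), 20 mm high, 70 g. Origin at the centre of its underside. It lies near the other wall than the tyre lever.
- bowl: Green glass bowl, mouth 110 mm across, 50 mm high, standing at the +y end of the shelf, about 320 g. Origin at the centre of its underside. To be left alone.
- flap (a joint): Angle of the oak flap about its hinge, rad: 0 shut (flush with the shelf top), up to 1.9; starts open, a little past upright. A stiff hinge (0.6 N m of friction) holds it at any angle, so it must be pushed all the way down. The flap is 236 mm along the hinge, 211 mm from hinge to free edge, 12 mm thick, 400 g.
- flap_hinge (a point): Middle of the flap's hinge line, at the height of the shelf top, at y = -104 mm on the shelf. The line runs along the shelf's x; the shut flap reaches from here to +y, the open one stands up from here.
- flap_edge (a point): Middle of the flap's free edge, on the face that is on top when the flap is shut (the -y face when it stands open). The steel strike plate of the latch sits on that face near this edge, up to 7 mm high.
- latch (a joint): Turn of the latch handle, rad, clockwise from above: at 0 (open) its bar lies along the shelf's x, knob to -x; at 1.57 its knob points to +y and the tongue to -y, over the shut flap. Free up to the ramp, which starts at 0.5 to 1.1; crest at 1.37 to 1.75; the notch 0.1 after the crest; then a step up: turned too far, it climbs out again.
- latch_lift (a joint): How far the latch bar stands lifted against its spring washer, m: 0 when down (before the ramp, and again when dropped in the notch), about 0.002 to 0.003 on the crest.
- latch_pivot (a point): Axis of the latch at the height of the shelf top, at x = 0, y = 128 mm on the shelf, 20 mm beyond the edge of the shut flap. The tongue reaches 49 mm from it. The strike plate on the flap has slotted screw holes and may sit up to 8 mm either way along x, so where the notch comes must be felt or seen.
- latch_knob (a point): Middle of the upright black knob, 16 mm thick, on the latch bar: 62 mm from the pivot axis, 34 mm above the shelf top (it stands from 19 to 50 mm; the 10 mm wide bar lies at 13 to 19 mm). About 3 N sideways take it over the crest, then it springs into the notch by itself and resists going on. Over 30 N on the handle is forcing it.

How it is judged:
By the outcome, as a careful person would: the job done as asked, in the order asked, and still so for the second after the job is handed in, with the robot touching nothing.
It also fails if it takes over 72 s, if anything falls off the work surface, if the arm or the gripper's body presses on something with over 40 N, if the wrist force passes 120 N, or if a joint passes its speed limit or range.

## Robot

A 6-joint arm with a two-finger parallel gripper is mounted at the origin on the work surface. World frame = base frame: x ahead of the robot, y to its left, z up, the work surface at z = 0. Lengths are in m, angles in rad, forces in N, time in s.
With the tool pointing down it reaches from about 0.35 to 0.725 m from the base axis. Payload 4.3 kg.
Tool frame: the origin (TCP) lies midway between the tips of the shut fingers; the grasp point (between the pads) lies 19 mm behind it; z points along the fingers, y is the line along which they close (so a half turn about z gives the same grasp; the last joint's range is limited). The gripper opens to 85 mm and grips with 20 to 120 N. Pads are 22 mm wide; open, the fingers measure 114 mm over their backs; the gripper's body (76 mm by 85 mm) begins 54 mm behind the grasp point. The pads swing forward as they close: fully open they stand 13 mm farther back than shut.
Start: joints at [1.051, 0.377, 0.081, 1.274, 0, 1.46], TCP at [0.229, 0.527, 0.231] pointing down, gripper open.
Joint ranges: [-2.72, 2.72], [-0.84, 1.66], [-1.02, 1.22], [-1.77, 2.12], [-1.37, 1.28], [-3.14, 3.14]. Speed limits (rad/s): [2.57, 2.57, 3.14, 3.14, 3.14, 3.14].

## Interface

Orientations are given as a rotation vector (axis times angle).
In Python, from plant import r gives the robot as it stands.
- The arm moves only by the shell command python3 inch.py 'ROWS' [FORCE]. ROWS is rows parted by semicolons, their numbers by spaces, 1 to 10 of them, each of 7 numbers: the finger opening in m, then dx, dy, dz in m, then a rotation vector rx, ry, rz in rad; each row shifts and turns the commanded pose from where the row before left it, along the tool's axes as they then stand; what a row does not reach is not made up. A row lasts 1/8 s, in which the tool goes at most 0.0625 m and 0.188 rad, less where a joint would pass 70% of its speed; a pose out of reach is approached as far as the arm can. The fingers move at their own pace and stop on an object; FORCE is the grip in N (left out, the last holds). Time passes only in rows, so rows that do not move let the fingers close. It prints the time, the measured TCP pose, the force, the opening and the grip force at its end.
- r.state(): the state, without advancing time (a new reading comes with each control period).
- r.capture(name): name is "side" or "top"; returns the picture (384x512x3 uint8, red, green, blue); there is no depth.
- r.camera_model(name): a dict with "camera_matrix" (3x3 intrinsics, pixels), "extrinsics" (4x4, takes a point from world to camera coordinates). Camera axes: x right, y up, looking along -z (the intrinsics and any distortion apply to the point x, -y, -z); pixel columns grow to the right and rows downward; lengths in m; the calibration is good to about 2 mm. A picture is of the moment at which its call begins. camera_model takes no time and is no camera call.
- r.hand_in(): hands the job in; it is judged then, once.
The state is a dict: "time": time; "qpos": joint angles; "joint_velocities": joint speeds; "effort": joint torques, N m; "tool_pos": TCP position; "tool_rot": TCP orientation; "contact_force": force on the tool from outside, world axes, zero at the start; "moment": the same for the moment, N m; "grip_width": finger opening in m; "finger_force": force on a finger pad.
Only numpy, scipy, OpenCV 4.12 (cv2) and the standard library are available. Lean on these libraries where they do the work, as an engineer would, in place of code of your own. Each camera call takes 0.05 s, during which the arm holds its last target. There are 200 camera calls.

## Working session

There is one attempt and no reset: what is moved stays moved. The work goes in short steps, Python scripts to look and compute and a shell command to move; the robot and the scene stay as the last step left them, time stands still between calls to the robot, and variables do not carry over. Pictures are saved under pics/ and viewed, at most 10 in all, crops included, and the job is handed in when it is done.

```bash
ls; mkdir -p pics
python3 - <<'E'
from plant import r
import cv2, numpy as np
np.set_printoptions(precision=4,suppress=True)
for n in("side","top"):
    cv2.imwrite(f"pics/{n}0.png",cv2.resize(r.capture(n)[:,:,::-1],(800,600),interpolation=cv2.INTER_CUBIC))
    m=r.camera_model(n);print(n,m)
s=r.state();print(s)
E
```

```text
inch.py
pics
plant.py
side {'camera_matrix': array([[357.9046,   0.    , 251.3824],
       [  0.    , 357.9046, 193.5552],
       [  0.    ,   0.    ,   1.    ]]), 'extrinsics': array([[ 0.9321,  0.362 ,  0.005 , -0.5451],
       [-0.2831,  0.7202,  0.6334,  0.0644],
       [ 0.2257, -0.5918,  0.7738, -1.0354],
       [ 0.    ,  0.    ,  0.    ,  1.    ]])}
top {'camera_matrix': array([[404.2305,   0.    , 256.4964],
       [  0.    , 404.2305, 188.6908],
       [  0.    ,   0.    ,   1.    ]]), 'extrinsics': array([[-0.009 , -0.9999,  0.0095,  0.0307],
       [ 0.9848, -0.0072,  0.1734, -0.5944],
       [-0.1733,  0.0109,  0.9848, -1.049 ],
       [ 0.    ,  0.    ,  0.    ,  1.    ]])}
{'time': 0.1, 'qpos': array([1.0507, 0.378 , 0.0798, 1.2744, 0.    , 1.4605]), 'joint_velocities': array([-0.0009, -0.0007,  0.0018, -0.0016,  0.0009,  0.0011]), 'effort': array([  0.0009, -46.4694,  27.0583,   0.012 ,  -0.0001,   0.    ]), 'tool_pos': array([0.2288, 0.5269, 0.2304]), 'tool_rot': array([-0.6391, -3.0753,  0.0027]), 'contact_force': array([-0.7964,  0.6407, -0.7016]), 'moment': array([0.0218, 0.027 , 0.0263]), 'finger_force': 0.0, 'grip_width': 0.08533823599229858}
```

View pics/side0.png

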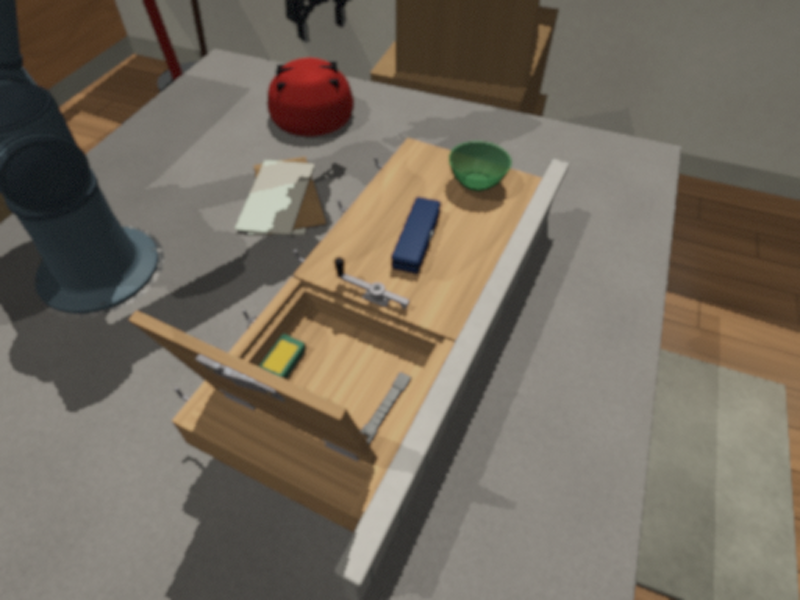

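View pics/top0.png

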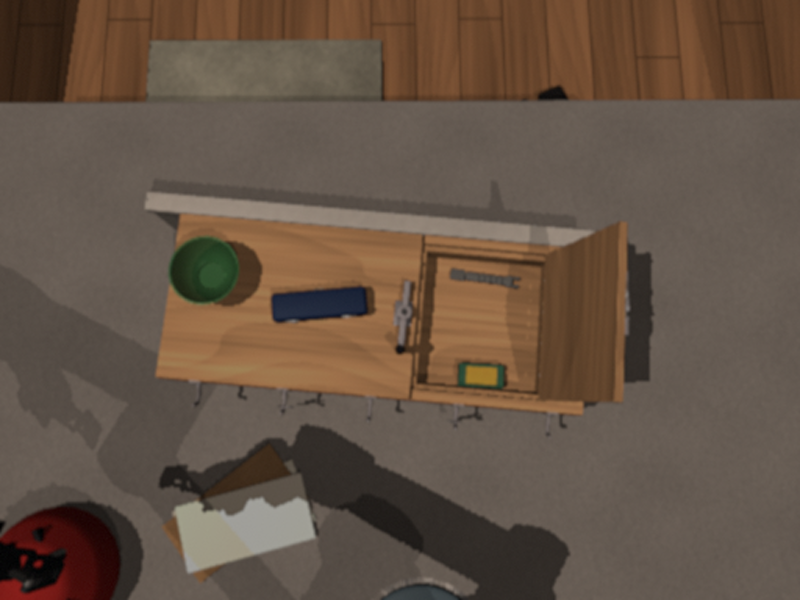

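The side view shows the case at (416,235), latch pivot (376,291), tin (283,357), lever (388,405) and the open flap at the bottom. The top view shows the case at (320,304), pivot (403,312), knob (400,348), tin (481,375), lever (485,277), and the flap standing at the right.

```bash
cat > h.py <<'E'
import numpy as np, cv2
from scipy.optimize import least_squares
from plant import r
np.set_printoptions(precision=4,suppress=True)
M={n:r.camera_model(n) for n in("side","top")}
def proj(n,P):
    E=M[n]["extrinsics"];K=M[n]["camera_matrix"]
    c=np.atleast_2d(P)@E[:3,:3].T+E[:3,3]; c=c*[1,-1,-1]; p=c@K.T
    return p[:,:2]/p[:,2:]
def tri(s,t,k=1.5625):   # pixels in 800x600 pictures
    s=(np.array(s)+.5)/k-.5;t=(np.array(t)+.5)/k-.5
    f=lambda X:np.r_[proj("side",X)[0]-s,proj("top",X)[0]-t]
    o=least_squares(f,[.5,0,.15]);return o.x,np.abs(o.fun).max()
def onz(n,p,z,k=1.5625):
    p=(np.array(p)+.5)/k-.5
    o=least_squares(lambda X:proj(n,[X[0],X[1],z])[0]-p,[.5,0]);return o.x
def mask(img,lo,hi): 
    return cv2.inRange(cv2.cvtColor(img,cv2.COLOR_RGB2HSV),np.array(lo),np.array(hi))
def box(x,y,z,a,w,l,h):
    c,s=np.cos(a),np.sin(a)
    return np.array([[x+c*u*w/2-s*v*l/2,y+s*u*w/2+c*v*l/2,z+q*h] for u in(-1,1) for v in(-1,1) for q in(0,1)])
E
python3 - <<'E'
from h import *
for n,s,t in [("pivot",(376,290),(403,312)),("knobtop",(340,261),(400,349)),("tin",(283,357),(481,375)),("lever",(388,405),(485,278)),
  ("shelf front +y",(410,140),(157,377)),("comp in rear+y",(440,342),(427,254)),("comp in front+y",(303,285),(417,385)),
  ("flap edge front",(134,317),(622,401)),("flap edge rear",(372,458),(626,223)),("case nw",(419,199),(273,296)),("case se",(415,271),(367,310)),("case sw",(393,263),(364,289))]:
    print(n,*tri(s,t))
for n in M:
    im=r.capture(n); hsv=cv2.cvtColor(im,cv2.COLOR_RGB2HSV)
    m=mask(im,(105,90,20),(130,255,255))
    k,l,st,c=cv2.connectedComponentsWithStats(m)
    i=1+np.argsort(-st[1:,4])[:4];print(n,st[i],c[i]*1.5625)
    np.save(n+"0.npy",im)
E
```

```text
pivot [0.5496 0.0234 0.1469] 0.48880367862537355
knobtop [0.4899 0.0299 0.178 ] 0.19818191830384535
tin [ 0.4543 -0.1025  0.0953] 0.5113691622196939
lever [ 0.6197 -0.1151  0.0858] 0.9431962361001638
shelf front +y [0.4548 0.4152 0.1253] 0.9996827878750878
comp in rear+y [ 0.6564 -0.0144  0.1195] 1.8668769818928865
comp in front+y [0.4373 0.0034 0.1315] 0.33603289768879563
flap edge front [ 0.4095 -0.2445  0.3374] 0.9183850513973795
flap edge rear [ 0.6647 -0.2774  0.2918] 5.662060596930843
case nw [0.5606 0.2184 0.1712] 6.084050602127718
case se [0.5712 0.0895 0.1245] 5.589466912472972
case sw [0.57   0.0766 0.1637] 6.4302437955438165
side [[252 128  28  46 736]
 [  9  42   2   1   2]
 [ 28 101   1   1   1]
 [  4  43   1   1   1]] [[415.262  235.377 ]
 [ 14.8438  65.625 ]
 [ 43.75   157.8125]
 [  6.25    67.1875]]
top [[175 185  59  20 936]] [[318.7784 303.6642]]
```

```bash
cat >> h.py <<'E'
def fitbox(masks,w,l,h,x0):
    tgt={n:cv2.GaussianBlur(m.astype(np.float32),(0,0),1.5) for n,m in masks.items()}
    def cost(p):
        e=0
        for n,t in tgt.items():
            k=4;q=proj(n,box(*p,w,l,h)); hull=cv2.convexHull(((q+.5)*k-.5).astype(np.float32)) if 0 else cv2.convexHull(q.astype(np.float32))
            z=np.zeros(t.shape,np.float32); cv2.fillConvexPoly(z,np.round(hull*256).astype(np.int32),1,cv2.LINE_AA,8)
            z=cv2.fillConvexPoly(np.zeros(t.shape,np.uint8),np.round(hull*256).astype(np.int32),255,cv2.LINE_AA,8)/255.
            e+=((cv2.GaussianBlur(z.astype(np.float32),(0,0),1.5)-t)**2).sum()
        return float(e)
    from scipy.optimize import minimize
    S=np.array([.01,.01,.01,.1]); x0=np.array(x0)
    return minimize(lambda u:cost(x0+u*S),np.zeros(4),method="Nelder-Mead",options=dict(maxiter=600,initial_simplex=np.vstack([np.zeros(4),np.eye(4)]))),x0,S
E
python3 - <<'E'
from h import *
def big(m):
    k,l,st,c=cv2.connectedComponentsWithStats(m);i=1+np.argmax(st[1:,4]);m=(l==i).astype(np.uint8)
    return cv2.morphologyEx(m,cv2.MORPH_CLOSE,np.ones((3,3)))
I={n:np.load(n+"0.npy") for n in M}
mk={n:big(mask(I[n],(105,90,20),(130,255,255))) for n in M}
o,x0,S=fitbox(mk,.046,.15,.03,[.565,.145,.13,.06]);print("case",x0+o.x*S,o.fun)
# tin: green+yellow around known place
mt={}
for n,(u,v) in dict(side=(283,357),top=(481,375)).items():
    m=mask(I[n],(22,120,40),(95,255,255));z=np.zeros_like(m);u=int(u/1.5625);v=int(v/1.5625);z[v-20:v+20,u-25:u+25]=1;mt[n]=big(m*z);print(n,mt[n].sum())
o,x0,S=fitbox({"top":mt["top"],"side":mt["side"]},.04,.075,.02,[.454,-.1025,.076,-.1]);print("tin",x0+o.x*S,o.fun)
# shelf
obs=[("side",(376,290),(0,.128,.148)),("top",(403,312),(0,.128,.148)),("side",(340,261),(-.062,.128,.18)),("top",(400,349),(-.062,.128,.18)),
("side",(410,140),(-.135,.51,.13)),("top",(157,377),(-.135,.51,.13)),("top",(183,213),(.135,.51,.13)),("top",(427,254),(.11,.1,.13)),("top",(417,385),(-.11,.1,.13)),("side",(303,285),(-.11,.1,.13)),("side",(440,342),(.11,.1,.13)),("top",(583,413),(-.135,-.165,.13)),("side",(178,425),(-.135,-.165,.13))]
def W(p,L):
    x,y,a,z=p;c,s=np.cos(a),np.sin(a);return np.array([x+c*L[0]-s*L[1],y+s*L[0]+c*L[1],L[2]+z])
f=lambda p:np.concatenate([proj(n,W(p,L))[0]-((np.array(q)+.5)/1.5625-.5) for n,q,L in obs])
o=least_squares(f,[.55,-.1,-.07,0],loss="soft_l1");print("shelf x y yaw dz",o.x);print(f(o.x).reshape(-1,2))
p=o.x;a=p[2];R=np.array([[np.cos(a),np.sin(a)],[-np.sin(a),np.cos(a)]])
for nm,q in(("lever",onz("top",(485,277),.084)),("leverS",onz("side",(388,405),.084)),("flapedge",tri((134,317),(622,401))[0][:2])):print(nm,R@(q-p[:2]))
cv2.imwrite("pics/comp.png",np.hstack([cv2.resize(I["top"][145:265,255:405,::-1],(450,360),interpolation=cv2.INTER_CUBIC),cv2.resize(I["side"][170:310,90:206+90,::-1],(350,420))[:360]]) if 0 else np.hstack([cv2.resize(I["top"][145:265,260:405,::-1],(435,360),interpolation=cv2.INTER_CUBIC),cv2.resize(I["side"][180:300,170:290,::-1],(360,360),interpolation=cv2.INTER_CUBIC)]))
E
```

```text
case [0.564  0.1583 0.1239 0.1282] 401.08795166015625
side 248
top 27
tin [-0.4616  0.9811 -1.9023 15.8388] 120.53643035888672
shelf x y yaw dz [ 0.5395 -0.1054 -0.094  -0.0035]
[[ 1.0866  1.2226]
 [ 0.7836 -0.1764]
 [-0.5453  1.0707]
 [ 0.7062 -0.1033]
 [-1.5702 -0.233 ]
 [-0.5763 -0.0204]
 [-1.3313  0.1392]
 [-0.2265 -3.2913]
 [-0.7414 -1.0509]
 [ 0.9154  1.3824]
 [-0.9231 -0.5837]
 [-0.4971  0.4975]
 [-3.133  -0.8606]]
lever [ 0.0804 -0.0041]
leverS [ 0.0817 -0.0001]
flapedge [-0.1164 -0.1507]
```

View pics/comp.png

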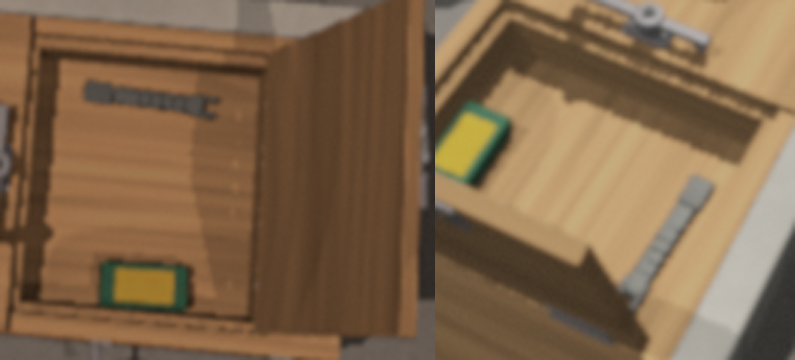

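In the top crop the lever spans (86,93)–(217,105) and the tin (100,262)–(188,310), both parallel to the shelf. The inner rim corners seen lie in the flap's rebate, 12 mm below the top, so I refine with that.

Run:
```python
from h import *
def big(m):
    k,l,st,c=cv2.connectedComponentsWithStats(m);i=1+np.argmax(st[1:,4]);m=(l==i).astype(np.uint8)
    return cv2.morphologyEx(m,cv2.MORPH_CLOSE,np.ones((5,5)))
I={n:np.load(n+"0.npy") for n in M}
mk={n:big(mask(I[n],(100,60,10),(135,255,255))) for n in M}
for a0 in(.05,.13):
    o,x0,S=fitbox(mk,.046,.15,.03,[.565,.145,.128,a0]);P=x0+o.x*S;print("case",P,o.fun)
print({n:(m.sum(),cv2.minAreaRect(np.argwhere(m)[:,::-1].astype(np.float32))) for n,m in mk.items()})
out=[]
for n,(x,y,k) in dict(top=(165,170,5),side=(235,115,5)).items():
    c=cv2.resize(I[n][y:y+75,x:x+80,::-1],None,fx=k,fy=k,interpolation=cv2.INTER_CUBIC).copy()
    h=cv2.convexHull(proj(n,box(*P,.046,.15,.03)).astype(np.float32))
    cv2.polylines(c,[np.round((h-[x,y]+.5)*k-.5).astype(np.int32)],1,(0,0,255),1);out.append(c)
cv2.imwrite("pics/casefit.png",np.hstack(out))
obs=[("side",(376,290),(0,.128,.148)),("top",(403,312),(0,.128,.148)),("side",(340,261),(-.062,.128,.18)),("top",(400,349),(-.062,.128,.18)),
("side",(410,140),(-.135,.51,.13)),("top",(157,377),(-.135,.51,.13)),("top",(183,213),(.135,.51,.13)),("top",(427,254),(.11,.1,.118)),("top",(417,385),(-.11,.1,.118)),("top",(583,413),(-.135,-.165,.13))]
def W(p,L):
    x,y,a,z=p;c,s=np.cos(a),np.sin(a);return np.array([x+c*L[0]-s*L[1],y+s*L[0]+c*L[1],L[2]+z])
f=lambda p:np.concatenate([proj(n,W(p,L))[0]-((np.array(q)+.5)/1.5625-.5) for n,q,L in obs])
o=least_squares(f,[.55,-.1,-.07,0],loss="soft_l1",f_scale=.5);p=o.x;print("shelf x y yaw dz",p);print(f(p).reshape(-1,2))
a=p[2];R=np.array([[np.cos(a),np.sin(a)],[-np.sin(a),np.cos(a)]])
g=lambda u,v,z:R@(onz("top",(u/3+260-.3,v/3+145-.3),z,1)-p[:2])
print("lever",g(152,99,.084),g(86,93,.084),g(217,105,.084),"tin",g(145,286,.096),"tin rear/front",g(145,263,.096),g(145,310,.096))
print("lever tri,tin tri",*tri((382,412),((310.7+.5)*1.5625,(178+.5)*1.5625)),*tri((283,357),((308.3+.2)*1.5625,(240.3+.2)*1.5625)))
print("floor ctr",W(p,(0,0,.076)),"hinge",W(p,(0,-.104,.13)),"pivot",W(p,(0,.128,.13)),"case in shelf",R@(P[:2]-p[:2]))
```

```text
case [ 0.6634  0.2452 -0.4833  0.1009] 4517.255859375
case [ 0.6652  0.2594 -0.5007  0.0984] 4514.31103515625
{'side': (np.uint64(4083), ((18.44624900817871, 96.76673889160156), (130.114013671875, 56.07390213012695), 62.402706146240234)), 'top': (np.uint64(982), ((204.03794860839844, 194.45516967773438), (17.024324417114258, 59.29447937011719), 85.2363510131836))}
shelf x y yaw dz [ 0.5382 -0.1059 -0.0971 -0.0022]
[[ 0.6115  0.9268]
 [ 1.026   0.1084]
 [-1.0158  0.6906]
 [ 0.8756  0.2217]
 [-1.4931 -0.5234]
 [-0.6513 -0.1729]
 [-1.0623 -0.0985]
 [-0.0762 -1.8947]
 [-0.7862 -0.5109]
 [-0.2756  1.2366]]
lever [ 0.0801 -0.0037] [0.0803 0.055 ] [ 0.0799 -0.0614] tin [-0.0854 -0.0067] tin rear/front [-0.0659 -0.0054] [-0.1056 -0.0081]
lever tri,tin tri [ 0.6162 -0.1211  0.0753] 0.5039524992233737 [ 0.4539 -0.1034  0.096 ] 0.9007149593932979
floor ctr [ 0.5382 -0.1059  0.0738] hinge [ 0.5281 -0.2094  0.1278] pivot [0.5506 0.0215 0.1278] case in shelf [0.091  0.3759]
```

View pics/casefit.png

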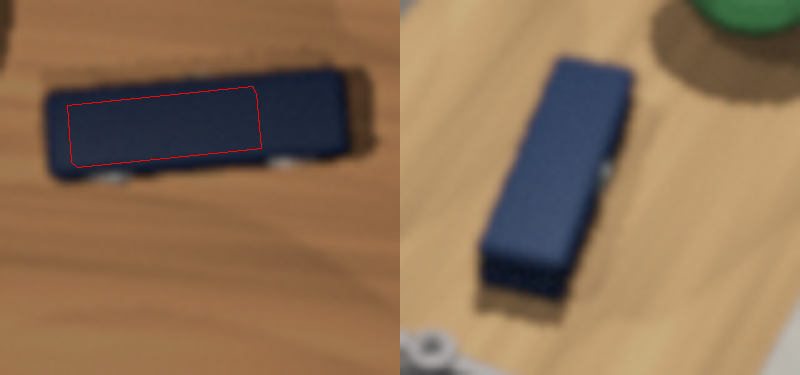

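Run:
```python
from h import *
T=lambda u,v:((u+.5)/5-.5+165,(v+.5)/5-.5+170)
S=lambda u,v:((u-400+.5)/5-.5+235,(v+.5)/5-.5+115)
a,ea=tri(S(634,72),T(45,92),1);b,eb=tri(S(566,264),T(347,69),1);print(a,ea,b,eb)
for z in(.155,.158):
  A=onz("top",T(45,92),z,1);B=onz("top",T(347,69),z,1);d=A-B;l=np.hypot(*d);yaw=np.arctan2(-d[0],d[1]);n=np.array([-np.cos(yaw),-np.sin(yaw)])
  print(z,A,B,l,yaw,"centre",(A+B)/2+n*.023)
  P=S(562,56),S(482,243);A=onz("side",P[0],z,1);B=onz("side",P[1],z,1);d=A-B;print(" side front edge",np.hypot(*d),np.arctan2(-d[0],d[1]),(A+B)/2-n*.023)
I={n:np.load(n+"0.npy") for n in M}
def big(m):
    k,l,st,c=cv2.connectedComponentsWithStats(m);i=1+np.argmax(st[1:,4]);m=(l==i).astype(np.uint8)
    return cv2.morphologyEx(m,cv2.MORPH_CLOSE,np.ones((5,5)))
mk={n:big(mask(I[n],(105,60,10),(130,255,255))) if n=="top" else big(mask(I[n],(105,90,20),(130,255,255))) for n in M}
for n in M:
  o,x0,Sc=fitbox({n:mk[n]},.046,.15,.03,[.565,.145,.128,.1]);print(n,mk[n].sum(),x0+o.x*Sc,o.fun)
o,x0,Sc=fitbox(mk,.046,.15,.03,[.565,.145,.128,.1]);print(x0+o.x*Sc,o.fun)
print(r.state()["tool_pos"])
```

```text
[0.5784 0.23   0.1575] 0.3828730357626 [0.5905 0.083  0.1625] 0.7437252410461497
0.155 [0.5797 0.2309] [0.5901 0.0824] 0.1488510074246777 0.07022623115902317 centre [0.562 0.155]
 side front edge 0.14143078933295494 0.0726650857057011 [0.5661 0.1614]
0.158 [0.5792 0.2303] [0.5896 0.0823] 0.14839573628430872 0.07022623115901892 centre [0.5614 0.1547]
 side front edge 0.14073309173892556 0.07266508570568385 [0.5672 0.1584]
side 736 [ 0.5169  0.3004 -0.0149  0.0887] 21.834209442138672
top 976 [ 0.5872  0.1724 -0.0088  0.0687] 48.292972564697266
[0.5643 0.1576 0.125  0.1165] 367.565185546875
[0.2289 0.5271 0.2307]
```

```bash
python3 inch.py '0.085 0 0 0 0 0 0.182;0.085 0 0 0 0 0 0.182;0.085 0 0 0 0 0 0.182;0.085 0 0 0 0 0 0.182;0.085 0 0 0 0 0 0.182;0.085 0 0 0 0 0 0.181'; python3 inch.py '0.085 -0.0436 0.0341 0 0 0 0;0.085 -0.0436 0.0341 0 0 0 0;0.085 -0.0436 0.0341 0 0 0 0;0.085 -0.0436 0.0341 0 0 0 0;0.085 -0.0436 0.0341 0 0 0 0;0.085 -0.0436 0.0341 0 0 0 0;0.085 -0.0436 0.0341 0 0 0 0;0.085 -0.0436 0.0341 0 0 0 0;0.085 -0.0436 0.0341 0 0 0 0;0.085 0 0 0 0 0 0' | tail -3
cat >> h.py <<'E'
from scipy.spatial.transform import Rotation as Ro
def need(x,y,z,yaw):   # yaw = direction of tool y; tool straight down. prints shift, then turn, in the tool's axes
    s=r.state();R=Ro.from_rotvec(s["tool_rot"]);c,q=np.cos(yaw),np.sin(yaw)
    T=Ro.from_matrix(np.array([[-q,c,0],[c,q,0],[0,0,-1]]).T)
    print("t",s["time"],"pos",s["tool_pos"],"shift",R.inv().apply(np.array([x,y,z])-s["tool_pos"]),"turn",(R.inv()*T).as_rotvec(),"F",s["contact_force"],"w",s["grip_width"],"ff",s["finger_force"])
E
python3 -c "from h import *;need(.563,.157,.19,.07);print(r.state()['qpos'])"
```

```text
time: 0.95
tool_pos: [0.229, 0.5273, 0.231]
tool_rot: [2.149, 2.291, -0.001]
contact_force: [-0.1, -0.1, -0.0]
grip_width: 0.0847
finger_force: 0.0
contact_force: [-0.9, 0.8, -0.6]
grip_width: 0.085
finger_force: 0.0
t 2.2 pos [0.5648 0.1544 0.2305] shift [ 0.0028 -0.0017  0.0405] turn [ 0.0001  0.0006 -0.0054] F [-0.9272  0.8052 -0.5935] w 0.0850055463104221 ff 0.0
[ 0.1588  0.3995  0.112   1.2832 -0.0006  1.665 ]
```

```bash
python3 inch.py '0.085 0.0026 -0.0017 0.03 0 0 0;0.085 0 0 0.03 0 0 0;0.085 0 0 0.025 0 0 0;0.085 0 0 0.015 0 0 0;0.085 0 0 0 0 0 0' | tail -6; python3 inch.py '0.04 0 0 0 0 0 0;0.04 0 0 0 0 0 0;0.04 0 0 0 0 0 0;0.04 0 0 0 0 0 0;0.04 0 0 0 0 0 0;0.04 0 0 0 0 0 0;0.04 0 0 0 0 0 0' 30|tail -6
```

```text
time: 2.82
tool_pos: [0.5594, 0.1603, 0.1303]
tool_rot: [-2.14, -2.297, 0.003]
contact_force: [-0.2, -0.2, 0.1]
grip_width: 0.0851
finger_force: 0.0
time: 3.7
tool_pos: [0.5619, 0.1602, 0.1327]
tool_rot: [2.141, 2.297, 0.004]
contact_force: [-1.1, 0.8, 5.3]
grip_width: 0.0453
finger_force: 32.9
```

```bash
python3 inch.py '0.04 0 0 -0.03 0 0 0;0.04 0 0 -0.04 0 0 0;0.04 0 0 -0.04 0 0 0;0.04 0 0 0 0 0 0' 40|tail -6
python3 - <<'E'
from h import *
for n in M: np.save(n+"1.npy",r.capture(n))
I={n:np.load(n+"1.npy") for n in M}
cv2.imwrite("pics/lift.png",np.hstack([cv2.resize(I["top"][130:280,140:290,::-1],(400,400),interpolation=cv2.INTER_CUBIC),cv2.resize(I["side"][60:210,210:360,::-1],(400,400),interpolation=cv2.INTER_CUBIC)]))
c,s=np.cos(-.097),np.sin(-.097);X,Y=.002,.004
need(.5382+c*X-s*Y,-.1059+s*X+c*Y,.24,-.097)
E
```

```text
time: 4.2
tool_pos: [0.5629, 0.1602, 0.2448]
tool_rot: [2.14, 2.295, 0.008]
contact_force: [0.7, 0.2, -2.1]
grip_width: 0.0449
finger_force: 42.7
t 4.3 pos [0.5608 0.1599 0.241 ] shift [-0.2599 -0.0385  0.0009] turn [-0.     -0.      0.1669] F [-0.177   0.0765 -2.0191] w 0.045492504852505763 ff 42.698256969451904
```

View pics/lift.png

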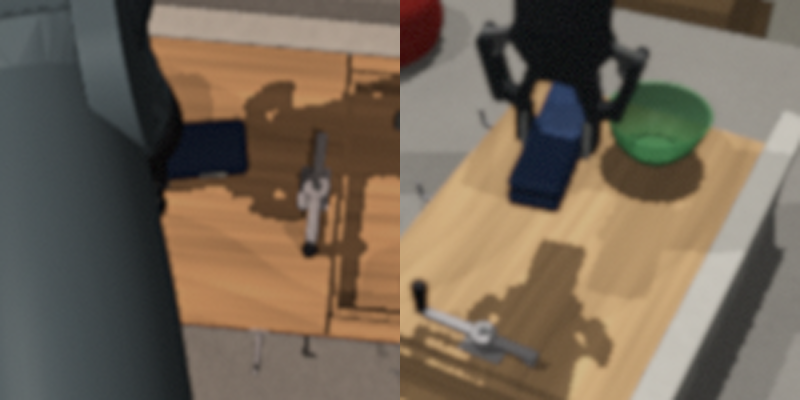

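The case hangs level in the gripper, its −y end at crop (512–560, 195–209) in the side view and x≈246 in the top view. I check its offset along y in the grip.

Run:
```python
from h import *
for z in(.234,.238):print("bot",onz("side",(252,133.1),z,1),onz("side",(270,138.4),z,1), "top", onz("top",(231.7,175.5),z+.03,1),onz("top",(232.4,194.5),z+.03,1))
```

```text
bot [0.5443 0.1049] [0.5872 0.1031] top [0.5872 0.0825] [0.5448 0.0809]
bot [0.5459 0.1006] [0.5885 0.0989] top [0.5863 0.0823] [0.5442 0.0807]
```

```bash
python3 inch.py '0.04 -0.052 -0.0077 0 0 0 0;0.04 -0.052 -0.0077 0 0 0 0;0.04 -0.052 -0.0077 0 0 0 0;0.04 -0.052 -0.0077 0 0 0 0;0.04 -0.052 -0.0077 0 0 0 0;0.04 0 0 0 0 0 0.167;0.04 0 0 0 0 0 0' |tail -6;  python3 - <<'E'
from h import *
c,s=np.cos(-.097),np.sin(-.097);X,Y=.002,.004
need(.5382+c*X-s*Y,-.1059+s*X+c*Y,.076,-.097)
I={n:r.capture(n) for n in M}
cv2.imwrite("pics/over.png",np.hstack([cv2.resize(I["top"][130:280,240:420,::-1],(400,333),interpolation=cv2.INTER_CUBIC),cv2.resize(I["side"][130:280,130:310,::-1],(400,333),interpolation=cv2.INTER_CUBIC)]))
E
```

```text
time: 5.18
tool_pos: [0.5393, -0.1024, 0.2393]
tool_rot: [-2.323, -2.109, 0.003]
contact_force: [-0.1, 0.9, -0.6]
grip_width: 0.0452
finger_force: 42.6
t 5.175 pos [ 0.5393 -0.1024  0.2393] shift [0.0003 0.0019 0.1633] turn [-0.0038 -0.001   0.0005] F [-0.0999  0.8828 -0.6319] w 0.04518089213720312 ff 42.635502219200134
```

View pics/over.png

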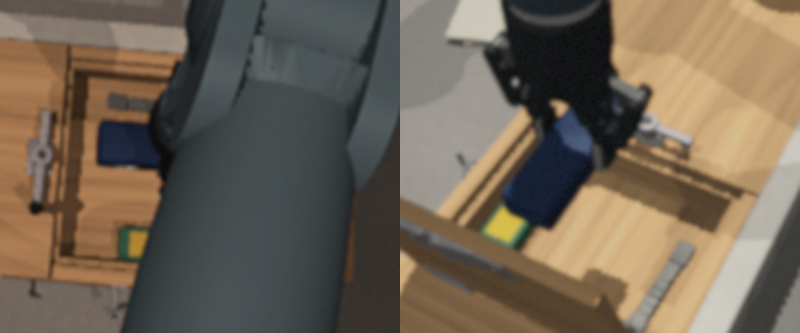

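The case hangs over the compartment, its +y end at crop (98, 121–163) in the top view, parallel to the lever; flap clear of the arm.

```bash
python3 - <<'E'
from h import *
p=np.array([.5382,-.1059]);a=-.097;R=np.array([[np.cos(a),np.sin(a)],[-np.sin(a),np.cos(a)]])
for z in(.26,.266):
  for q in((284.3,184.5),(284.0,203.4)):print(z,R@(onz("top",q,z,1)-p))
E
python3 inch.py '0.04 0 0.0019 0.05 0 0 0;0.04 0 0 0.05 0 0 0;0.04 0 0 0.03 0 0 0;0.04 0 0 0.015 0 0 0;0.04 0 0 0 0 0 0'|tail -6
```

```text
0.26 [0.0216 0.0751]
0.26 [-0.0204  0.0725]
0.266 [0.0204 0.0755]
0.266 [-0.0213  0.0729]
time: 5.9
tool_pos: [0.5419, -0.1015, 0.0956]
tool_rot: [-2.323, -2.112, 0.001]
contact_force: [0.5, -0.4, -0.3]
grip_width: 0.045
finger_force: 42.5
```

```bash
python3 inch.py '0.04 0 0 0.01 0 0 0;0.04 0 0 0.003 0 0 0;0.04 0 0 0 0 0 0'|egrep 'pos|contact';python3 inch.py '0.04 0 0 0.002 0 0 0;0.04 0 0 0 0 0 0'|egrep 'pos|contact';python3 inch.py '0.04 0 0 0.002 0 0 0;0.04 0 0 0 0 0 0'|egrep 'pos|contact'
```

```text
tool_pos: [0.5427, -0.1024, 0.0836]
contact_force: [0.3, -1.7, -1.7]
tool_pos: [0.5425, -0.1024, 0.0814]
contact_force: [0.0, 0.1, -1.7]
tool_pos: [0.5423, -0.1023, 0.0791]
contact_force: [0.5, 0.2, -0.4]
```

```bash
python3 inch.py '0.04 0 0 0.0015 0 0 0;0.04 0 0 0 0 0 0'|egrep 'pos|contact';python3 inch.py '0.04 0 0 0.001 0 0 0;0.04 0 0 0 0 0 0'|egrep 'pos|contact'; python3 -c "from h import *;need(.5382,-.1059,.076,-.097)"
```

```text
tool_pos: [0.5425, -0.1023, 0.0788]
contact_force: [-3.0, 1.2, 5.6]
tool_pos: [0.5425, -0.1023, 0.0787]
contact_force: [-6.1, 0.5, 12.6]
t 7.275 pos [ 0.5425 -0.1023  0.0787] shift [-0.004  -0.0039  0.0027] turn [0.001  0.0003 0.    ] F [-6.1163  0.4966 12.6331] w 0.04523354234327584 ff 44.116255044937134
```

```bash
python3 inch.py '0.064 0 0 -0.001 0 0 0;0.064 0 0 0 0 0 0;0.064 0 0 0 0 0 0;0.064 0 0 0 0 0 0'|tail -5; python3 inch.py '0.064 0 0 -0.02 0 0 0;0.064 0 0 -0.04 0 0 0;0.064 0 0 -0.06 0 0 0;0.064 0 0 -0.06 0 0 0;0.064 0 0 -0.05 0 0 0;0.03 0.0 -0.06 -0.05 0 0 0;0.0 0.0 -0.06 -0.02 0 0 0;0.0 0.0 -0.06 0 0 0 0;0 0 0 0 0 0 0'|tail -5
python3 - <<'E'
from h import *
s=r.state();print(s["tool_pos"],s["qpos"])
for n in M: np.save(n+"2.npy",r.capture(n))
I={n:np.load(n+"2.npy") for n in M}
cv2.imwrite("pics/placed.png",np.hstack([cv2.resize(I["top"][130:290,240:420,::-1],(400,356),interpolation=cv2.INTER_CUBIC),cv2.resize(I["side"][150:310,80:260,::-1],(400,356),interpolation=cv2.INTER_CUBIC)]))
E
```

```text
tool_pos: [0.5424, -0.1023, 0.0775]
tool_rot: [-2.326, -2.111, 0.0]
contact_force: [-1.0, -0.3, -0.5]
grip_width: 0.0639
finger_force: 0.0
tool_pos: [0.3721, -0.085, 0.368]
tool_rot: [-2.327, -2.11, 0.001]
contact_force: [0.6, 0.2, 0.3]
grip_width: 0.0002
finger_force: 0.0
[ 0.3721 -0.085   0.368 ] [-0.3912 -0.0183 -0.0533  1.5365 -0.      1.2776]
```

View pics/placed.png

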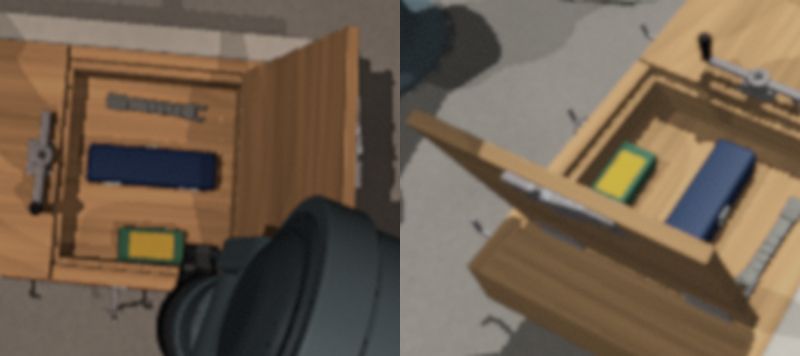

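The case lies flat at crop (88–216, 147–190), midway between lever (108–207, 95–120) and tin (118–184, 228–262), parallel to both. Next, the flap: move behind it, at its front end clear of the strike plate.

```bash
python3 inch.py '0 0 0 -0.03 0 0 0;0 -0.0475 0.0218 0 0 0 0;0 -0.0475 0.0218 0 0 0 0;0 -0.0475 0.0218 0 0 0 0;0 -0.0475 0.0218 0 0 0 0;0 0 0 0 0 0 0'|tail -5
cat >> h.py <<'E'
def shelf():
    s=r.state();a=-.097;d=s["tool_pos"]-[.5382,-.1059,.129];c,q=np.cos(a),np.sin(a)
    print("t",s["time"],"shelf x,y,z-top",c*d[0]+q*d[1],-q*d[0]+c*d[1],d[2],"F",s["contact_force"],s["qpos"])
E
python3 -c "from h import *;shelf()"
```

```text
tool_pos: [0.4464, -0.2875, 0.3942]
tool_rot: [-2.328, -2.105, 0.001]
contact_force: [0.2, -0.2, -0.2]
grip_width: 0.0002
finger_force: 0.0
t 9.75 shelf x,y,z-top -0.07377428403665261 -0.18968156240490122 0.26523236214477414 F [ 0.2075 -0.1854 -0.1884] [-0.6916  0.3147  0.4127  1.6719 -0.0002  0.9793]
```

```bash
python3 inch.py '0 0 -0.006 0.03 0 0 0;0 0 0 0.035 0 0 0;0 0 0 0.038 0 0 0;0 0 0 0 0 0 0'|egrep 'pos|contact'
python3 inch.py '0 0.018 0 -0.002 0 0 0;0 0.018 0 -0.002 0 0 0;0 0.017 0 -0.002 0 0 0;0 0.017 0 -0.002 0 0 0;0 0.017 0 0.001 0 0 0;0 0.017 0 0.0015 0 0 0;0 0.016 0 0.0045 0 0 0;0 0.016 0 0.0046 0 0 0;0 0 0 0 0 0 0'|egrep 'pos|contact'; python3 -c "from h import *;shelf()
cv2.imwrite('pics/flap1.png',cv2.resize(r.capture('side')[100:330,50:350,::-1],(600,460),interpolation=cv2.INTER_CUBIC))"
```

```text
tool_pos: [0.4371, -0.281, 0.2913]
contact_force: [0.4, 0.4, 1.0]
tool_pos: [0.4505, -0.1456, 0.2897]
contact_force: [-0.4, -0.7, 1.1]
t 11.375 shelf x,y,z-top -0.08343367987529621 -0.0480054175873543 0.16073613459756436 F [-0.4264 -0.7134  1.0948] [-0.4475  0.1628 -0.0566  1.3553  0.0012  1.2183]
```

View pics/flap1.png

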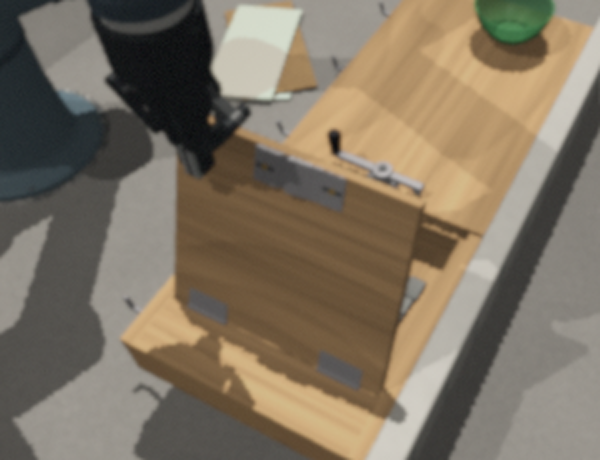

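The flap leans past upright into the shelf, with the fingers at crop (200,165) on its front end clear of the plate (255–345). I continue along the arc.

```bash
python3 inch.py '0 0.013 0 0.009 0 0 0;0 0.013 0 0.009 0 0 0;0 0.013 0 0.0105 0 0 0;0 0.013 0 0.0105 0 0 0;0 0.011 0 0.013 0 0 0;0 0.011 0 0.013 0 0 0;0 0.008 0 0.015 0 0 0;0 0.008 0 0.015 0 0 0;0 0 0 0 0 0 0'|egrep 'pos|contact'; python3 -c "from h import *;shelf()"
python3 inch.py '0 0.005 0 0.016 0 0 0;0 0.005 0 0.016 0 0 0;0 0.002 0 0.012 0 0 0;0 0 0 0 0 0 0'|egrep 'pos|contact'; python3 -c "from h import *;shelf()"
```

```text
tool_pos: [0.4586, -0.0569, 0.1941]
contact_force: [-0.3, 0.8, 0.1]
t 12.55 shelf x,y,z-top -0.08397638282699056 0.0410218735644282 0.06505283871916687 F [-0.2739  0.7545  0.0872] [-0.2612  0.1702 -0.2962  1.1087  0.0004  1.4055]
tool_pos: [0.4604, -0.046, 0.1511]
contact_force: [-0.6, 0.5, -0.5]
t 13.05 shelf x,y,z-top -0.08321042379211606 0.05213215406618175 0.022121732824321616 F [-0.6339  0.5355 -0.4682] [-0.2368  0.1983 -0.3776  0.9973  0.0001  1.431 ]
```

```bash
python3 inch.py '0 0 0 0.012 0 0 0;0 0 0 0.006 0 0 0'|egrep 'pos|contact';python3 inch.py '0 0 0 0.003 0 0 0;0 0 0 0 0 0 0'|egrep 'pos|contact';python3 inch.py '0 0 0 0.0015 0 0 0;0 0 0 0 0 0 0'|egrep 'pos|contact';python3 inch.py '0 0 0 0.0015 0 0 0;0 0 0 0 0 0 0'|egrep 'pos|contact'
```

```text
tool_pos: [0.4617, -0.0462, 0.1336]
contact_force: [0.3, 0.3, 2.3]
tool_pos: [0.4611, -0.0462, 0.1307]
contact_force: [-0.4, -0.9, -0.2]
tool_pos: [0.4614, -0.0463, 0.13]
contact_force: [-1.8, 0.1, 5.6]
tool_pos: [0.4615, -0.0463, 0.1299]
contact_force: [-6.6, 1.4, 16.7]
```

```bash
python3 inch.py '0 0 0 -0.03 0 0 0;0 0 0 -0.03 0 0 0;0 0 0 0 0 0 -0.175;0 0 0 0 0 0 -0.175;0 0 0 0 0 0 -0.175;0 0 0 0 0 0 -0.175;0 0 0 0 0 0 -0.175;0 0 0 0 0 0 -0.175;0 0 0 0 0 0 -0.175;0 0 0 0 0 0 -0.175'|egrep 'pos|contact'; python3 inch.py '0 0 0 0 0 0 -0.17;0 0 0 0 0 0 0'|egrep 'pos|contact'
python3 - <<'E'
from h import *
need(.4845,-.0173,.155,1.474);shelf()
I={n:r.capture(n) for n in M}
cv2.imwrite("pics/shut.png",np.hstack([cv2.resize(I["top"][130:280,240:390,::-1],(400,400),interpolation=cv2.INTER_CUBIC),cv2.resize(I["side"][130:280,150:300,::-1],(400,400),interpolation=cv2.INTER_CUBIC)]))
E
```

```text
tool_pos: [0.4614, -0.0462, 0.1878]
contact_force: [0.6, -0.1, 1.6]
tool_pos: [0.4614, -0.0462, 0.1879]
contact_force: [-0.4, 0.2, -0.7]
t 15.55 pos [ 0.4614 -0.0462  0.1879] shift [-0.0201  0.0311  0.0329] turn [ 0.0001  0.     -0.003 ] F [-0.3544  0.2445 -0.654 ] w -9.104797993863973e-05 ff 0.0
t 15.55 shelf x,y,z-top -0.08219533582960606 0.05197277910877947 0.05887321705788362 F [-0.3544  0.2445 -0.654 ] [-0.2368  0.1732 -0.3091  1.0886  0.0001 -0.137 ]
```

View pics/shut.png

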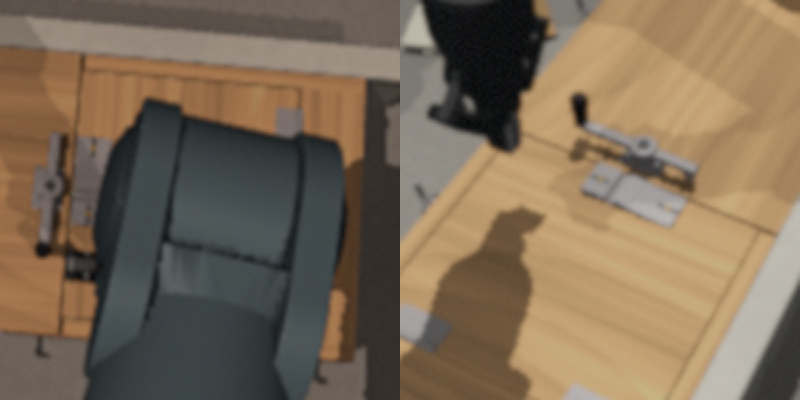

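The flap is shut flush; the latch still lies along x, knob at side crop (580,105), strike plate at (583–685, 165–225). Now move behind the knob.

```bash
python3 inch.py '0 -0.02 0.031 0 0 0 0;0 0 0 0.03 0 0 0;0 0 0 0 0 0 0'|egrep 'pos|contact'; python3 inch.py '0 0 0.01 0 0 0 0;0 0 0.005 0 0 0 0;0 0 0 0 0 0 0'|egrep 'pos|contact';python3 -c "from h import *;need(.4889,.0275,.155,1.474)"
```

```text
tool_pos: [0.4825, -0.0168, 0.1561]
contact_force: [0.7, -0.0, -0.2]
tool_pos: [0.4863, -0.0021, 0.1588]
contact_force: [-0.3, 0.2, -0.2]
t 16.4 pos [ 0.4863 -0.0021  0.1588] shift [0.0003 0.0297 0.0038] turn [ 0.      0.0015 -0.0005] F [-0.3427  0.215  -0.2106] w 0.0001945591499381424 ff 0.0
```

```bash
R='0 0.0027 0.006 0 0 0 0.1'; python3 inch.py '0 0.0027 0.006 0 0 0 0.1;0 0.0027 0.006 0 0 0 0.1;0 0.0027 0.006 0 0 0 0.1;0 0.0027 0.006 0 0 0 0.1;0 0.0027 0.006 0 0 0 0.1'|egrep 'pos|contact'
cat >> h.py <<'E'
def lat():
    s=r.state();R=Ro.from_rotvec(s["tool_rot"]);m=R.as_matrix();yaw=np.arctan2(m[1,1],m[0,1])
    print("t",s["time"],"turned",1.474-yaw,"pivot in tool",R.inv().apply(np.array([.5506,.0215,.13])-s["tool_pos"]),"F tool",R.inv().apply(s["contact_force"]),"q",s["qpos"][5])
E
python3 -c "from h import *;lat()"; python3 inch.py '0 0.0027 0.006 0 0 0 0.1;0 0.0027 0.006 0 0 0 0.1;0 0.0027 0.006 0 0 0 0.1;0 0.0027 0.006 0 0 0 0.1'|egrep 'pos|contact';python3 -c "from h import *;lat()"
```

```text
tool_pos: [0.4815, 0.0298, 0.1583]
contact_force: [-1.1, -0.1, 0.8]
t 17.025 turned 0.5047752775673097 pivot in tool [-0.0617  0.0323  0.0283] F tool [ 0.7929 -0.7244 -0.8016] q 0.5321983235042819
tool_pos: [0.4897, 0.0548, 0.1582]
contact_force: [-0.8, 0.3, 0.7]
t 17.525 turned 0.9046737601709556 pivot in tool [-0.0609  0.0334  0.0281] F tool [ 0.6636 -0.5341 -0.7009] q 0.984124291685539
```

```bash
python3 inch.py '0 0.0027 0.006 0 0 0 0.1;0 0.0027 0.006 0 0 0 0.1;0 0 0 0 0 0 0'|egrep contact;python3 -c "from h import *;lat()";python3 inch.py '0 0.0027 0.006 0 0 0 0.1;0 0.0027 0.006 0 0 0 0.1;0 0 0 0 0 0 0'|egrep contact;python3 -c "from h import *;lat()"
cat > lk.py <<'E'
from h import *
# latch angle from the dark knob in the side view
c,s=np.cos(-.097),np.sin(-.097);im=r.capture("side").astype(int).max(2);best=[]
for ph in np.arange(0,2.1,.02):
    X,Y=-.062*np.cos(ph),.128+.062*np.sin(ph);x,y=.5382+c*X-s*Y,-.1059+s*X+c*Y
    v=[im[int(round(q[1])),int(round(q[0]))] for q in proj("side",[[x,y,.13+h] for h in(.026,.032,.038,.044)])]
    best.append((np.mean(v),ph))
print("dark",[(round(a),round(b,2)) for a,b in sorted(best)[:7]])
E
python3 lk.py
```

```text
contact_force: [-0.2, 0.8, 0.4]
t 17.9 turned 1.099554671988179 pivot in tool [-0.0602  0.0329  0.0282] F tool [ 0.8327  0.1368 -0.4029] q 1.2007560902142196
contact_force: [-2.2, 2.2, -0.2]
t 18.275 turned 1.2985607320435588 pivot in tool [-0.0597  0.0338  0.0278] F tool [ 2.59   -1.7449  0.1657] q 1.4169337227169005
dark [(15, np.float64(1.08)), (15, np.float64(1.1)), (17, np.float64(1.12)), (17, np.float64(1.14)), (41, np.float64(1.06)), (42, np.float64(1.04)), (50, np.float64(1.16))]
```

```bash
for i in 1 ; do python3 inch.py '0 0.0016 0.0031 0 0 0 0.05;0 0.0016 0.0031 0 0 0 0.05;0 0 0 0 0 0 0'|egrep contact;python3 -c "from h import *;lat()"; done; python3 inch.py '0 0.0016 0.0031 0 0 0 0.05;0 0.0016 0.0031 0 0 0 0.05;0 0 0 0 0 0 0'|egrep contact;python3 -c "from h import *;lat()"; python3 lk.py
```

```text
contact_force: [-4.5, 2.8, 1.6]
t 18.7 turned 1.3990017090749454 pivot in tool [-0.0597  0.0339  0.0278] F tool [ 3.1708 -4.3216 -1.641 ] q 1.5249170668941243
contact_force: [-4.4, 3.0, 3.0]
t 19.075 turned 1.4990875642524624 pivot in tool [-0.06    0.0334  0.0281] F tool [ 2.8813 -4.4599 -2.9862] q 1.6315995399218572
dark [(15, np.float64(1.32)), (17, np.float64(1.3)), (27, np.float64(1.34)), (28, np.float64(1.36)), (29, np.float64(1.26)), (29, np.float64(1.28)), (66, np.float64(1.24))]
```

Climbing the ramp at about 4 N. Continue in small steps, watching for the drop.

```bash
python3 inch.py '0 0.0016 0.0031 0 0 0 0.05;0 0 0 0 0 0 0'|egrep contact;python3 -c "from h import *;lat()"; python3 inch.py '0 0.0016 0.0031 0 0 0 0.05;0 0 0 0 0 0 0'|egrep contact;python3 -c "from h import *;lat()"; python3 lk.py
```

```text
contact_force: [-4.1, 2.8, 1.6]
t 19.375 turned 1.549619956400548 pivot in tool [-0.0599  0.033   0.0282] F tool [ 2.4988 -4.272  -1.582 ] q 1.6848515272391584
contact_force: [-4.5, 3.4, 2.8]
t 19.625 turned 1.599786921094832 pivot in tool [-0.0599  0.0329  0.0282] F tool [ 2.7674 -4.8528 -2.7506] q 1.7373129909911647
dark [(15, np.float64(1.42)), (16, np.float64(1.44)), (26, np.float64(1.38)), (29, np.float64(1.4)), (37, np.float64(1.46)), (37, np.float64(1.48)), (64, np.float64(1.34))]
```

```bash
python3 inch.py '0 0.001 0.0019 0 0 0 0.03;0 0 0 0 0 0 0'|egrep contact;python3 -c "from h import *;lat()"; python3 lk.py
```

```text
contact_force: [-4.7, 2.8, 3.8]
t 19.925 turned 1.630288254608017 pivot in tool [-0.0599  0.0329  0.0281] F tool [ 2.052  -5.0865 -3.7501] q 1.7690818624990945
dark [(18, np.float64(1.46)), (18, np.float64(1.48)), (23, np.float64(1.42)), (24, np.float64(1.44)), (49, np.float64(1.5)), (52, np.float64(1.52)), (54, np.float64(1.38))]
```

```bash
python3 inch.py '0 0.001 0.0019 0 0 0 0.03;0 0 0 0 0 0 0'|egrep contact;python3 -c "from h import *;lat()";  python3 inch.py '0 0.001 0.0019 0 0 0 0.03;0 0 0 0 0 0 0'|egrep contact;python3 -c "from h import *;lat()"; python3 lk.py
```

```text
contact_force: [-4.9, 2.4, 4.1]
t 20.225 turned 1.6601973235126213 pivot in tool [-0.06    0.0328  0.0282] F tool [ 1.443  -5.2346 -4.1043] q 1.800141883283716
contact_force: [-3.5, 2.1, 5.0]
t 20.475 turned 1.6902569168911088 pivot in tool [-0.06    0.0326  0.0283] F tool [ 1.3026 -3.8897 -4.9838] q 1.8312088469719228
dark [(17, np.float64(1.5)), (17, np.float64(1.52)), (26, np.float64(1.54)), (26, np.float64(1.56)), (41, np.float64(1.46)), (41, np.float64(1.48)), (68, np.float64(1.58))]
```

```bash
python3 inch.py '0 0.001 0.0019 0 0 0 0.03;0 0 0 0 0 0 0'|egrep contact;python3 -c "from h import *;lat()"; python3 lk.py
```

```text
contact_force: [-0.3, -0.4, 0.3]
t 20.775 turned 1.721191296698984 pivot in tool [-0.0595  0.031   0.0283] F tool [-0.4389 -0.1816 -0.2679] q 1.8624711737935913
dark [(18, np.float64(1.58)), (18, np.float64(1.6)), (20, np.float64(1.62)), (25, np.float64(1.64)), (33, np.float64(1.66)), (38, np.float64(1.54)), (38, np.float64(1.56))]
```

The force dropped from 5 N to zero and the knob jumped ahead: it has sprung into the notch. Back off and check.

```bash
python3 inch.py '0 0 -0.015 0 0 0 0;0 0 -0.01 -0.02 0 0 0;0 0 0 -0.05 0 0 0;0 0 0 -0.05 0 0 0;0 0 -0.055 -0.02 0 0 0;0 0 -0.055 0 0 0 0;0 0 0 0 0 0 0'|egrep 'pos|contact'; python3 lk.py
python3 - <<'E'
from h import *
I={n:r.capture(n) for n in M}
cv2.imwrite("pics/end.png",np.hstack([cv2.resize(I["side"][95:215,200:320,::-1],(400,400),interpolation=cv2.INTER_CUBIC),cv2.resize(I["top"][120:270,235:385,::-1],(400,400),interpolation=cv2.INTER_CUBIC)]))
E
```

```text
tool_pos: [0.3998, 0.1206, 0.2983]
contact_force: [0.2, 0.6, -0.4]
dark [(14, np.float64(1.64)), (17, np.float64(1.62)), (18, np.float64(1.66)), (24, np.float64(1.58)), (24, np.float64(1.6)), (46, np.float64(1.68)), (46, np.float64(1.7))]
```

View pics/end.png

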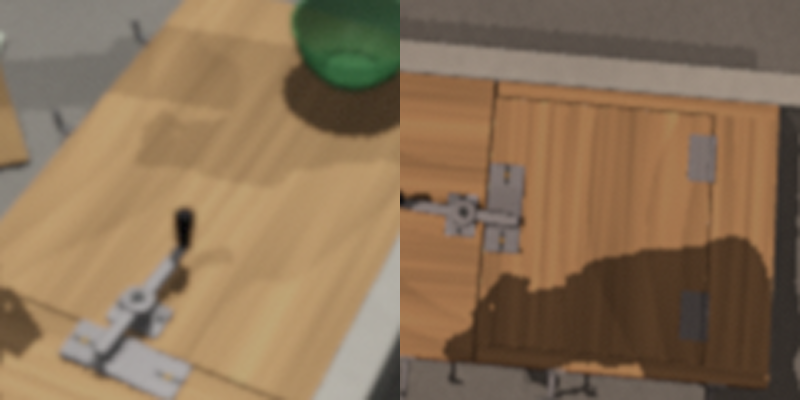

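The flap is shut, and the tongue lies across the strike plate at side crop (105,345). The knob, at (185,230), points to +y at about 1.63 rad, and the bowl has not moved.

```bash
python3 -c "from plant import r;print(r.hand_in())"
```

```text
the job is handed in; nothing more can be done
None
```

The job is handed in: the case lies flat about midway between lever and tin with roughly 45 mm free on each side, the flap is shut, the latch sprang into its notch at about 1.63 rad (about 5 N sideways on the knob), and the bowl was left alone.

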